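# Cull the two wrong-sized vials from a batch

### The job

Six capped amber vials stand on the low aluminium tray; four are alike, but one is too short and one is too slim. Take out those two and stand them upright inside the empty cardboard carton on the work surface beside the tray, setting them down rather than dropping them, and leave the four good vials standing where they are.

Things in the scene. Friction and masses are not known exactly. Their poses are not given: they have to be found in the camera images.
- short_vial_center (a point): the short vial: amber glass, upright, loose, body 36 mm in diameter up to 28 mm above its base, narrower neck and 24 mm aluminium cap above, 48 mm tall overall (the good ones are 70 mm); about 35 g; the point is its centre, 24 mm above its base; z up its axis
- slim_vial_center (a point): the slim vial: amber glass, upright, loose, body 22 mm in diameter up to 50 mm above its base, narrower neck and 17 mm aluminium cap above, 70 mm tall overall (the good ones are as tall but 36 mm in diameter); about 25 g; the point is its centre, 35 mm above its base; z up its axis
- carton_in (a point): the empty reject carton: open-topped plain cardboard tray beside the vial tray, fixed; 160 mm (its x) by 210 mm (its y) outside, 152 by 202 mm inside, walls 4 mm thick, rim 45 mm above the work surface; the point is the centre of its inner floor, 4 mm above the work surface; x and y along its sides, z up.
- tray: the low aluminium tray that holds the batch, fixed, left or right of the carton: 220 mm (its x) by 300 mm (its y), rim 12 mm high, floor 4 mm thick; the six vials stand on it in two rows of three, about 90 mm apart, in random order; origin at the centre of its underside, on the work surface
- good0_center (a point): sound vial of the batch, to be left standing in place: amber glass, upright, loose, body 36 mm in diameter, 70 mm tall overall with the same kind of aluminium crimp cap (24 mm) on top; the point is its centre, 35 mm above its base; z up its axis
- good1_center (a point): sound vial of the batch, to be left standing in place: amber glass, upright, loose, body 36 mm in diameter, 70 mm tall overall with the same kind of aluminium crimp cap (24 mm) on top; the point is its centre, 35 mm above its base; z up its axis
- good2_center (a point): sound vial of the batch, to be left standing in place: amber glass, upright, loose, body 36 mm in diameter, 70 mm tall overall with the same kind of aluminium crimp cap (24 mm) on top; the point is its centre, 35 mm above its base; z up its axis
- good3_center (a point): sound vial of the batch, to be left standing in place: amber glass, upright, loose, body 36 mm in diameter, 70 mm tall overall with the same kind of aluminium crimp cap (24 mm) on top; the point is its centre, 35 mm above its base; z up its axis
Things that resemble listed ones, but are neither listed nor needed, are in the scene too. Leave any purple or turquoise look-alike of the part that bears good0_center alone.

How it is judged:
By the outcome, as a careful person would: the job done as asked, in the order asked, and still so for the second after the job is handed in, with the robot touching nothing.
It also fails if it takes over 58 s, if anything falls off the work surface, if the arm or the gripper's body presses on something with over 40 N, if the wrist force passes 120 N, or if a joint passes its speed limit or range.

### The arm

A 6-joint arm with a two-finger parallel gripper is mounted at the origin on the work surface. World frame = base frame: x ahead of the robot, y to its left, z up, the work surface at z = 0. Lengths are in m, angles in rad, forces in N, time in s.
With the tool pointing down it reaches from about 0.275 to 0.725 m from the base axis. Payload 5.6 kg.
Tool frame: the origin (TCP) lies at the very end of the fingers, on their centre line; the grasp point (between the pads) lies 19 mm behind it (robot.grip_depth is the distance from the TCP to the grasp point, in m); z points along the fingers, y is the direction in which the jaws open and shut (so a half turn about z gives the same grasp; the last joint's range is limited). The gripper opens to 85 mm and grips with 20 to 120 N. Pads are 22 mm wide; open, the fingers measure 114 mm over their backs; the gripper's body (76 mm by 85 mm) begins 54 mm behind the grasp point. The pads swing forward as they close: fully open they stand 13 mm farther back than shut.
Start: joints at [1.57, 0.255, 0.108, 0, -1.424, -0.285], TCP at [0.155, 0.528, 0.231] pointing down, gripper open.
Joint ranges: [-2.95, 2.95], [-1.21, 1.97], [-1.09, 1.5], [-2.87, 1.71], [-2.94, -0.07], [-3.05, 3.05]. Speed limits (rad/s): [2.57, 2.57, 3.14, 3.14, 3.14, 3.14].

### API

Orientations are given as a unit quaternion [x, y, z, w].
In Python, from workcell import monitor, imaging, ticket, robot gives the robot as it stands. The module is installed in compiled form; this text tells all that it offers.
- The arm moves only by the shell command python3 -m creep 'ROWS' [OPENING]. ROWS is JSON, a list that holds one entry, the list of rows, each a list of 6 numbers: the shift along the tool's x, y, z in units of 30 cm (1.0 is 30 cm), then the turn, a rotation vector about the tool's x, y, z in units of pi/2 rad (1.0 is pi/2 rad). A call has 1 to 5 rows; each row is the pose to reach, as a shift and turn from the pose commanded when the call began, along the tool's axes at that moment; what a row does not reach only later rows make up. A row lasts 1/10 s, in which the tool goes at most 50 mm and 8.59 degrees, less where a joint would pass 70% of its speed; a pose out of reach is approached as far as the arm can. A call with a number of a shift or a turn outside -1 to 1 is refused whole. A call with a gripper value outside its range is refused whole. OPENING is the opening in per cent of the stroke, from 0 (shut) to 100 (fully open), set as the call begins (- or left out, the last holds). The fingers move at their own pace and stop on an object; the grip force is fixed at half the most. Time passes only in rows, so rows that repeat a pose let the fingers close. It gives the time, the measured TCP pose, the force and the opening at its end, in the units of the state.
- monitor.get_obs(): the state, without advancing time (a new reading comes with each control period).
- imaging.get_image(name): name is "scene" or "side" or "wrist"; returns the picture (384x512x3 uint8, red, green, blue); there is no depth.
- imaging.camera_info(name): a dict with "fx", "fy", "cx", "cy" (pixels), "R" (3x3) and "t" (3): a world point X has camera coordinates R X + t. Camera axes: x right, y down, z forward; pixel columns grow to the right and rows downward; lengths in m; the calibration is good to about 2 mm. A picture is of the moment at which its call begins: read the wrist's pose just before it. camera_info takes no time and is no camera call; for the wrist camera it gives the pose at the moment of the call.
- ticket.sign_off(): hands the job in, once; it reports no verdict.
The state is a dict: "time": time; "q": joint angles; "qd": joint speeds; "tau": joint torques, N m; "tcp_pos": TCP position; "eef_rot": TCP orientation; "ft_force": force on the tool from outside, world axes, zero at the start; "torque": the same for the moment, N m; "finger_gap": opening from 0.0 (shut) to 1.0 (fully open).
Only numpy, scipy, OpenCV 4.12 (cv2) and the standard library are available. Lean on these libraries where they do the work, as an engineer would, in place of code of your own. Each camera call takes 0.05 s, during which the arm holds its last target.

## Working session

There is one attempt and no reset: what is moved stays moved. The work goes in short steps, Python scripts to look and compute and a shell command to move; the robot and the scene stay as the last step left them, time stands still between calls to the robot, and variables do not carry over. Pictures are saved under pics/ and viewed, and the job is handed in when it is done.

```bash
mkdir -p pics; python3 - <<'E'
from workcell import monitor, imaging, ticket, robot
import cv2
print(monitor.get_obs()); print(robot, robot.grip_depth)
for n in ["scene","side","wrist"]:
    i=imaging.camera_info(n);print(n,i)
    im=imaging.get_image(n);cv2.imwrite(f"pics/{n}0.png",im[:,:,::-1])
E
```

```text
{'time': 0.0, 'q': array([ 1.56957880e+00,  2.55744306e-01,  1.07019358e-01, -4.56456936e-04,
       -1.42391472e+00, -2.84610726e-01]), 'qd': array([-7.42545569e-04,  5.82207653e-05,  8.15932337e-04, -2.40759564e-03,
        5.59308337e-04, -8.27670298e-04]), 'tau': array([ 4.11608034e-04, -3.86631775e+01,  2.37939048e+01,  5.36488608e+00,
       -6.11502051e-03, -5.38236463e-06]), 'tcp_pos': array([0.15487851, 0.52722858, 0.23040588]), 'eef_rot': array([ 9.89799913e-01, -1.42461334e-01, -9.33166313e-05,  9.44313385e-04]), 'ft_force': array([0.41686375, 0.45333534, 0.44662598]), 'torque': array([ 0.01083606, -0.03968595, -0.01573724]), 'finger_gap': 0.9996531600985079}
<Robot object at 0x7fc5f8787a10> 0.0187
scene {'fx': 451.03282244225295, 'fy': 451.03282244225295, 'cx': 251.9604579704294, 'cy': 189.43566437851788, 'R': array([[ 0.38419894,  0.92319185,  0.01039169],
       [ 0.76847446, -0.3135324 , -0.55780322],
       [-0.51170126,  0.22229315, -0.82990818]]), 't': array([-0.18009492, -0.40099678,  1.20977546])}
side {'fx': 355.2112545211915, 'fy': 355.2112545211915, 'cx': 252.56389417031173, 'cy': 192.80492549849606, 'R': array([[-0.99338105, -0.11431239,  0.01125888],
       [-0.08676614,  0.68252768, -0.72569112],
       [ 0.07527099, -0.7218647 , -0.68792851]]), 't': array([0.51401561, 0.11544985, 0.88387676])}
wrist {'fx': 333.83945587287434, 'fy': 333.83945587287434, 'cx': 256.0015186608496, 'cy': 190.2899955017245, 'R': array([[-0.28223818, -0.95934236,  0.00196048],
       [-0.92123692,  0.27159669,  0.27849195],
       [-0.26770159,  0.076795  , -0.96043656]]), 't': array([ 0.54911157, -0.03747512,  0.37832386])}
```

View pics/scene0.png

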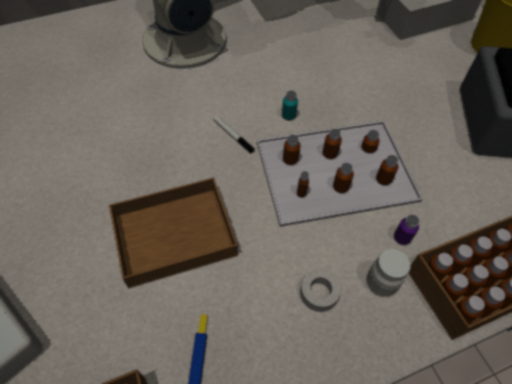

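View pics/side0.png

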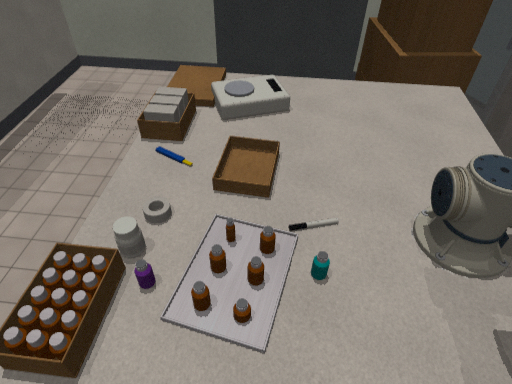

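View pics/wrist0.png

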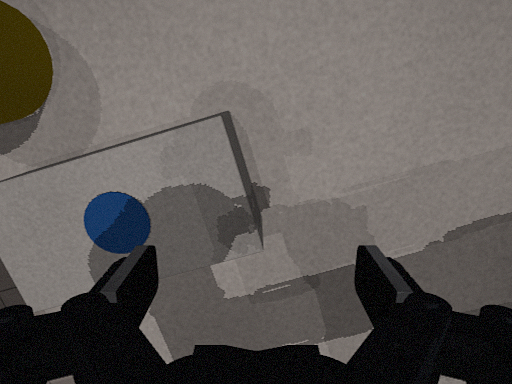

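The scene view shows the slim vial near (303,184), the short one near (371,141) and the carton around (175,230). In the side view the slim vial is near (231,230) and the short one near (242,310). I'll enlarge both views to measure them.

```bash
python3 - <<'E'
import cv2,numpy as np
a=cv2.imread("pics/scene0.png")[110:240,250:430]; b=cv2.imread("pics/side0.png")[205:345,160:305]
cv2.imwrite("pics/za.png",cv2.resize(a,None,fx=4.4,fy=4.4,interpolation=cv2.INTER_CUBIC))
cv2.imwrite("pics/zb.png",cv2.resize(b,None,fx=4.2,fy=4.2,interpolation=cv2.INTER_CUBIC))
from workcell import imaging
for n in ["scene","side"]:
    im=cv2.imread(f"pics/{n}0.png");h=cv2.cvtColor(im,cv2.COLOR_BGR2HSV)
    m=cv2.inRange(h,(0,130,30),(18,255,200))
    k,l,s,c=cv2.connectedComponentsWithStats(m)
    for i in range(1,k):
        if s[i,4]>30: print(n,s[i],c[i].round(1))
E
```

```text
scene [324 136  17  22 235] [331.1 147. ]
scene [363 136  15  16 146] [369.6 144.5]
scene [284 143  16  21 219] [290.4 153. ]
scene [377 161  20  23 242] [386.4 173.3]
scene [334 169  19  23 256] [342.3 181.2]
scene [ 111  179  126  107 9065] [171.6 231.7]
scene [298 180  10  16 114] [302.2 187.6]
scene [ 410  217  102  121 4931] [462.1 281.9]
scene [105 371  37  13 260] [127.8 378.9]
side [ 356    0  137   93 8348] [424.2  42. ]
side [ 138   65   88   76 2254] [185.8  99.1]
side [ 213  137   66   60 2887] [247.  166.6]
side [226 225   9  17 125] [230.4 232.8]
side [260 232  15  22 241] [267.2 243.3]
side [   0  244  125  134 7058] [ 61.7 314.8]
side [209 250  17  23 259] [217.8 262.4]
side [248 263  16  22 271] [255.3 274.4]
side [191 286  19  25 291] [201.2 299.6]
side [234 304  17  19 198] [242.  314.3]
```

View pics/za.png

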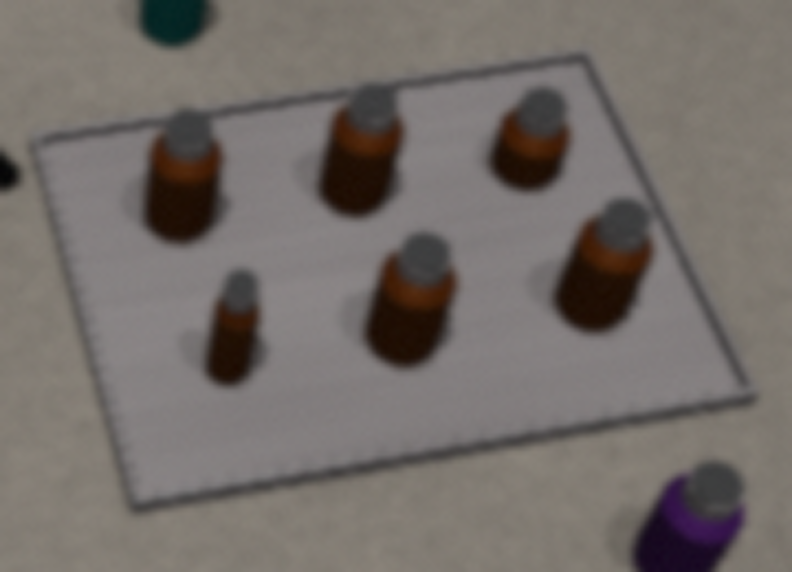

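View pics/zb.png

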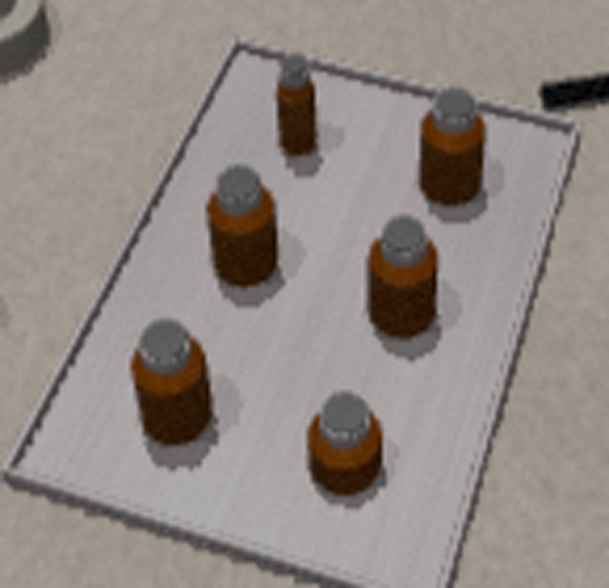

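```bash
cat > h.py <<'E'
import numpy as np
from workcell import imaging
def ray(n,u,v,i=None):
    i=i or imaging.camera_info(n);R=np.array(i['R']);t=np.array(i['t'])
    d=R.T@np.array([(u-i['cx'])/i['fx'],(v-i['cy'])/i['fy'],1]);return -R.T@t,d/np.linalg.norm(d)
def plane(n,u,v,z,i=None):
    o,d=ray(n,u,v,i);return o+d*(z-o[2])/d[2]
def tri(a,b):
    (o1,d1),(o2,d2)=ray('scene',*a),ray('side',*b)
    s=np.linalg.lstsq(np.c_[d1,-d2],o2-o1,rcond=None)[0]
    p,q=o1+s[0]*d1,o2+s[1]*d2
    return (p+q)/2,np.linalg.norm(p-q)
E
python3 - <<'E'
from h import *;import cv2
np.set_printoptions(precision=4,suppress=True)
P={'slim':((305,174.1),(230.2,220.7),.074),'short':((373.9,133),(242.4,302.1),.052),
'g0':((293.2,138.2),(268.3,229.5),.074),'g1':((335.2,132.7),(256.2,260.2),.074),'g2':((347,166.4),(216.9,248.6),.074),'g3':((392.3,158.4),(199.5,285),.074)}
for k,(a,b,z) in P.items(): print(k,*tri(a,b),plane('scene',*a,z)[:2],plane('side',*b,z)[:2])
a=cv2.imread("pics/scene0.png")[170:295,100:245]; b=cv2.imread("pics/side0.png")[130:200,205:290]
cv2.imwrite("pics/zc.png",cv2.resize(a,None,fx=4,fy=4,interpolation=cv2.INTER_CUBIC))
cv2.imwrite("pics/zd.png",cv2.resize(b,None,fx=8,fy=8,interpolation=cv2.INTER_CUBIC))
E
```

```text
slim [0.5626 0.0719 0.0698] 0.0006950211197182266 [0.5655 0.0703] [0.5616 0.0754]
short [0.5087 0.2645 0.0512] 0.002422433510199073 [0.5104 0.2644] [0.5077 0.2642]
g0 [0.4724 0.0893 0.0715] 0.0009363543099523602 [0.4748 0.0883] [0.472 0.091]
g1 [0.4911 0.1767 0.0712] 0.002016257616633432 [0.4941 0.1754] [0.4902 0.1779]
g2 [0.5779 0.1565 0.0713] 0.0007657156918632051 [0.5799 0.1551] [0.5771 0.1583]
g3 [0.5952 0.2496 0.0724] 0.0011560119933176419 [0.5966 0.2488] [0.5943 0.2502]
```

View pics/zc.png

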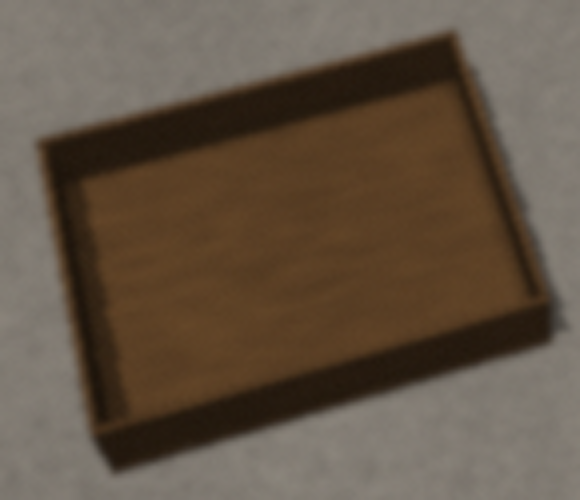

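View pics/zd.png

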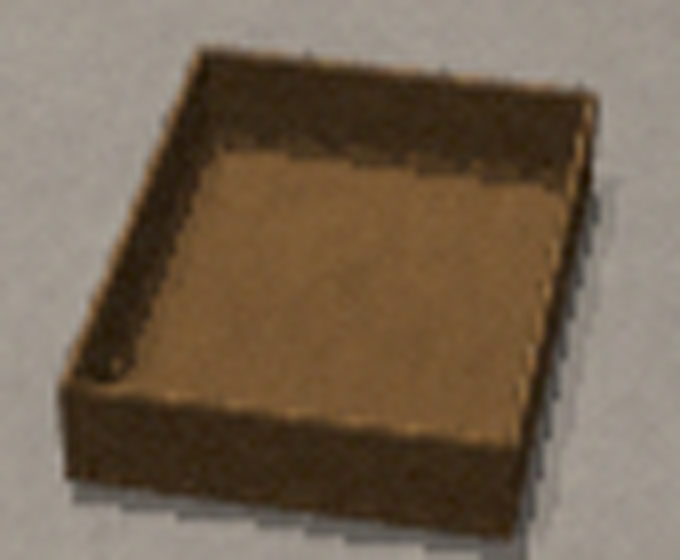

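```bash
python3 - <<'E'
from h import *
from workcell import monitor
from scipy.spatial.transform import Rotation as Ro
np.set_printoptions(precision=4,suppress=True)
for n,C in {'scene':[(110.25,205.75),(213.75,178.25),(236.5,245),(124.25,278)],'side':[(230,136),(279.6,141.9),(270,185.6),(212.9,178.1)]}.items():
    p=np.array([plane(n,*c,.045)[:2] for c in C]); print(p,p.mean(0),np.linalg.norm(np.roll(p,-1,0)-p,axis=1))
    e=np.roll(p,-1,0)-p;print(np.degrees(np.arctan2(e[:,1],e[:,0])))
q=monitor.get_obs();print(Ro.from_quat(q['eef_rot']).as_matrix(),q['tcp_pos'])
C=(plane('scene',113,206,.0)+0)
E
```

```text
[[ 0.4741 -0.2967]
 [ 0.4881 -0.0914]
 [ 0.6436 -0.1037]
 [ 0.629  -0.3071]] [ 0.5587 -0.1997] [0.2058 0.156  0.2039 0.1553]
[ 86.0983  -4.5467 -94.0964 176.1548]
[[ 0.6245 -0.3042]
 [ 0.4674 -0.2927]
 [ 0.481  -0.0885]
 [ 0.6387 -0.0991]] [ 0.5529 -0.1961] [0.1576 0.2047 0.158  0.2056]
[175.8172  86.1791  -3.8568 -93.9395]
[[ 0.9594 -0.282  -0.0003]
 [-0.282  -0.9594 -0.0014]
 [ 0.0001  0.0014 -1.    ]] [0.1549 0.5274 0.2306]
```

The carton centre comes out near (0.556, -0.198), yaw about -4°, and the sides match the given sizes. Cap heights also match. Next I'll move to above the short vial.

```bash
cat > go.py <<'E'
import sys
from h import *
from workcell import monitor
from scipy.spatial.transform import Rotation as Ro
o=monitor.get_obs();t=np.array(list(map(float,sys.argv[1:4])))
R=Ro.from_quat(o['eef_rot']); s=R.inv().apply(t-o['tcp_pos'])/.3
Rd=Ro.from_matrix(np.array([[.9594,-.282,0],[-.282,-.9594,0],[0,0,-1]]))
print('shift',s.round(3),'turn',((R.inv()*Rd).as_rotvec()/(np.pi/2)).round(4),'tcp',o['tcp_pos'].round(4),'t',o['time'],'gap',round(o['finger_gap'],3),'F',o['ft_force'].round(1))
E
python3 go.py .509 .2645 .16
```

```text
shift [1.379 0.508 0.236] turn [ 0.0009 -0.0001  0.    ] tcp [0.1549 0.5274 0.2306] t 0.15 gap 1.0 F [-0.3 -0.7  0.5]
```

```bash
python3 -m creep '[[[0.1,0.037,0.017,0,0,0],[0.25,0.092,0.043,0,0,0],[0.4,0.147,0.068,0,0,0],[0.55,0.203,0.094,0,0,0],[0.69,0.254,0.118,0,0,0]]]' 75; python3 -m creep '[[[0.14,0.052,0.024,0,0,0],[0.28,0.104,0.048,0,0,0],[0.42,0.156,0.072,0,0,0],[0.56,0.207,0.096,0,0,0],[0.69,0.254,0.118,0,0,0]]]'; python3 -m creep '[[[0,0,0,0,0,0],[0,0,0,0,0,0]]]';python3 go.py .509 .2645 .16
```

```text
time: 0.65
tcp_pos: [0.3333, 0.3946, 0.1954]
eef_rot: [0.99, -0.142, -0.0, 0.0]
ft_force: [0.8, 1.5, 0.2]
finger_gap: 0.751
time: 1.15
tcp_pos: [0.5105, 0.2632, 0.1599]
eef_rot: [0.99, -0.143, -0.0, 0.0]
ft_force: [0.2, 1.7, -0.7]
finger_gap: 0.754
time: 1.35
tcp_pos: [0.5096, 0.2638, 0.1596]
eef_rot: [0.99, -0.144, -0.001, 0.001]
ft_force: [-0.5, -0.0, 0.3]
finger_gap: 0.749
shift [-0.002 -0.002 -0.001] turn [ 0.0008  0.0007 -0.0014] tcp [0.5096 0.2638 0.1596] t 1.35 gap 0.749 F [-0.5 -0.   0.3]
```

```bash
python3 - <<'E'
from h import *;import cv2
i=imaging.camera_info('wrist');im=imaging.get_image('wrist')
for p in [(.509,.2645,.052),(.5096,.2638,.1596)]:
    c=i['R']@np.array(p)+i['t'];print(c[0]/c[2]*i['fx']+i['cx'],c[1]/c[2]*i['fy']+i['cy'])
cv2.imwrite("pics/w1.png",im[:,:,::-1])
np.save('w1.npy',[i],allow_pickle=True)
E
```

```text
255.13960633865193 187.54372748772258
255.9863194653876 248.5034902060605
```

View pics/w1.png

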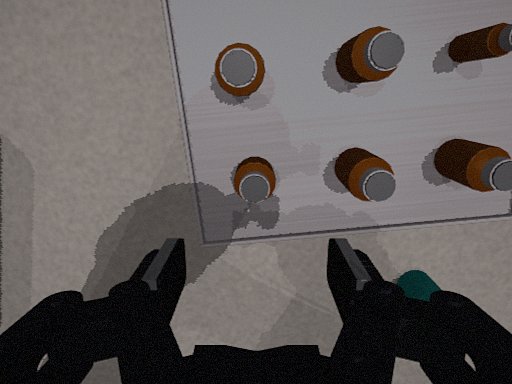

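The short vial's cap appears at (254,187), against a predicted (255,187.5). The x/y position is confirmed, so I'll descend.

```bash
python3 -m creep '[[[-0.002,-0.002,0.1,0,0,0],[-0.002,-0.002,0.2,0,0,0],[-0.002,-0.002,0.3,0,0,0],[-0.002,-0.002,0.35,0,0,0],[-0.002,-0.002,0.4,0,0,0]]]'; python3 -m creep '[[[0,0,0.03,0,0,0],[0,0,0.06,0,0,0],[0,0,0.08,0,0,0],[0,0,0.095,0,0,0],[0,0,0.095,0,0,0]]]';python3 go.py .509 .2645 .01
```

```text
time: 1.9
tcp_pos: [0.5077, 0.2665, 0.0398]
eef_rot: [0.99, -0.141, -0.0, 0.0]
ft_force: [0.6, 0.4, 0.3]
finger_gap: 0.745
time: 2.4
tcp_pos: [0.5087, 0.2655, 0.0117]
eef_rot: [0.99, -0.142, -0.0, 0.0]
ft_force: [-0.4, -0.2, -0.6]
finger_gap: 0.751
shift [0.002 0.003 0.006] turn [0.0002 0.0002 0.0001] tcp [0.5087 0.2655 0.0117] t 2.4 gap 0.751 F [-0.4 -0.2 -0.6]
```

```bash
python3 -m creep '[[[0.001,0.001,0.005,0,0,0],[0.002,0.002,0.011,0,0,0],[0.002,0.002,0.011,0,0,0]]]'; python3 -m creep '[[[0,0,0,0,0,0],[0,0,0,0,0,0],[0,0,0,0,0,0],[0,0,0,0,0,0],[0,0,0,0,0,0]]]' 0;python3 -m creep '[[[0,0,0,0,0,0],[0,0,0,0,0,0],[0,0,0,0,0,0]]]';python3 go.py .509 .2645 .01
```

```text
time: 2.7
tcp_pos: [0.5093, 0.2647, 0.0087]
eef_rot: [0.99, -0.143, 0.0, -0.0]
ft_force: [-0.9, -0.0, 0.3]
finger_gap: 0.746
time: 3.2
tcp_pos: [0.5096, 0.265, 0.0092]
eef_rot: [0.99, -0.142, 0.0, -0.0]
ft_force: [-0.5, -0.6, 4.3]
finger_gap: 0.4
time: 3.5
tcp_pos: [0.5096, 0.265, 0.0091]
eef_rot: [0.99, -0.142, 0.0, -0.0]
ft_force: [-1.0, 0.8, 5.3]
finger_gap: 0.401
shift [-0.002  0.002 -0.003] turn [-0.0004 -0.0004  0.0002] tcp [0.5096 0.265  0.0091] t 3.5 gap 0.401 F [-1.   0.8  5.3]
```

```bash
python3 -m creep '[[[0,0,-0.02,0,0,0],[0,0,-0.07,0,0,0],[0,0,-0.15,0,0,0],[0,0,-0.25,0,0,0],[0,0,-0.35,0,0,0]]]'; python3 -m creep '[[[0,0,-0.08,0,0,0],[0,0,-0.12,0,0,0],[0,0,-0.12,0,0,0]]]';python3 go.py .553 -.245 .15
python3 - <<'E'
from h import *;import cv2
for n in ['wrist','side']: cv2.imwrite(f"pics/{n}2.png",imaging.get_image(n)[:,:,::-1])
E
```

```text
time: 4.0
tcp_pos: [0.5086, 0.2643, 0.1142]
eef_rot: [0.99, -0.142, -0.001, 0.001]
ft_force: [-0.2, 0.6, -0.4]
finger_gap: 0.402
time: 4.3
tcp_pos: [0.5098, 0.2652, 0.1509]
eef_rot: [0.99, -0.142, 0.001, -0.001]
ft_force: [0.7, 0.3, 0.4]
finger_gap: 0.399
shift [0.618 1.591 0.   ] turn [-0.0014 -0.0008 -0.    ] tcp [0.5098 0.2652 0.1509] t 4.3 gap 0.399 F [0.7 0.3 0.4]
```

View pics/wrist2.png

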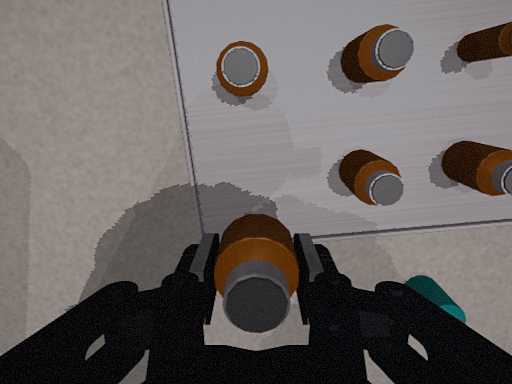

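View pics/side2.png

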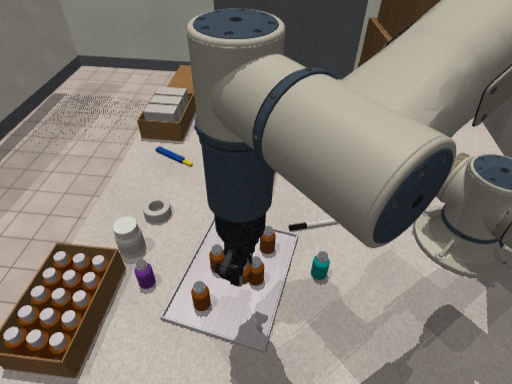

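The short vial is held upright between the jaws at (257,290) in the wrist view. I'll carry it to the carton.

```bash
python3 -m creep '[[[0.02,0.05,0,0,0,0],[0.06,0.155,0,0,0,0],[0.11,0.283,0,0,0,0],[0.16,0.41,0,0,0,0],[0.21,0.54,0,0,0,0]]]'; python3 -m creep '[[[0.05,0.13,0,0,0,0],[0.1,0.26,0,0,0,0],[0.15,0.385,0,0,0,0],[0.2,0.515,0,0,0,0],[0.25,0.64,0,0,0,0]]]';python3 -m creep '[[[0.05,0.13,0,0,0,0],[0.1,0.26,0,0,0,0],[0.135,0.35,0,0,0,0],[0.158,0.41,0,0,0,0],[0.158,0.41,0,0,0,0]]]';python3 go.py .553 -.245 .15
```

```text
time: 4.9
tcp_pos: [0.523, 0.0892, 0.1482]
eef_rot: [0.99, -0.142, -0.001, 0.001]
ft_force: [0.1, 0.6, -0.5]
finger_gap: 0.401
time: 5.4
tcp_pos: [0.5405, -0.1161, 0.1482]
eef_rot: [0.99, -0.143, -0.001, 0.0]
ft_force: [1.5, 0.4, -0.6]
finger_gap: 0.401
time: 5.9
tcp_pos: [0.5511, -0.2478, 0.1475]
eef_rot: [0.99, -0.144, -0.002, 0.0]
ft_force: [0.1, 0.2, -0.9]
finger_gap: 0.399
shift [ 0.003 -0.011 -0.008] turn [ 0.0003  0.0023 -0.0022] tcp [ 0.5511 -0.2478  0.1475] t 5.9 gap 0.399 F [ 0.1  0.2 -0.9]
```

```bash
python3 -m creep '[[[0.01,-0.02,0.03,0,0,0],[0.02,-0.04,0.1,0,0,0],[0.02,-0.04,0.2,0,0,0],[0.02,-0.04,0.3,0,0,0],[0.02,-0.04,0.36,0,0,0]]]';python3 -m creep '[[[0,0,0.02,0,0,0],[0,0,0.04,0,0,0],[0,0,0.05,0,0,0],[0,0,0.05,0,0,0],[0,0,0.05,0,0,0]]]';python3 go.py .555 -.237 .0091
```

```text
time: 6.4
tcp_pos: [0.5599, -0.2332, 0.038]
eef_rot: [0.99, -0.142, -0.002, -0.001]
ft_force: [-0.3, 0.1, -0.3]
finger_gap: 0.4
time: 6.9
tcp_pos: [0.5624, -0.2354, 0.0276]
eef_rot: [0.99, -0.142, 0.001, 0.0]
ft_force: [-0.4, -0.3, -0.6]
finger_gap: 0.404
shift [-0.022  0.012  0.062] turn [-0.     -0.001   0.0002] tcp [ 0.5624 -0.2354  0.0276] t 6.9 gap 0.404 F [-0.4 -0.3 -0.6]
```

```bash
python3 -m creep '[[[-0.005,0,0.015,0,0,0],[-0.01,0,0.03,0,0,0],[-0.015,0,0.042,0,0,0],[-0.015,0,0.05,0,0,0],[-0.015,0,0.05,0,0,0]]]';python3 -m creep '[[[0,0,0.003,0,0,0],[0,0,0.006,0,0,0],[0,0,0.009,0,0,0],[0,0,0.009,0,0,0]]]';python3 go.py .555 -.237 .0091
```

```text
time: 7.4
tcp_pos: [0.5571, -0.234, 0.0112]
eef_rot: [0.99, -0.142, -0.0, -0.0]
ft_force: [0.1, 0.5, -0.3]
finger_gap: 0.398
time: 7.8
tcp_pos: [0.5577, -0.2341, 0.0092]
eef_rot: [0.99, -0.142, 0.0, 0.0]
ft_force: [-1.3, -0.0, 0.3]
finger_gap: 0.399
shift [-0.006  0.012  0.   ] turn [ 0.     -0.0002  0.0001] tcp [ 0.5577 -0.2341  0.0092] t 7.8 gap 0.399 F [-1.3 -0.   0.3]
```

```bash
python3 -m creep '[[[0,0,0.004,0,0,0],[0,0,0.004,0,0,0],[0,0,0.004,0,0,0]]]';python3 go.py .555 -.237 .0091
```

```text
time: 8.1
tcp_pos: [0.5577, -0.2341, 0.0091]
eef_rot: [0.99, -0.142, 0.0, 0.0]
ft_force: [-2.7, 2.9, 8.6]
finger_gap: 0.402
shift [-0.006  0.012  0.   ] turn [ 0.0001 -0.0006  0.0003] tcp [ 0.5577 -0.2341  0.0091] t 8.1 gap 0.402 F [-2.7  2.9  8.6]
```

Contact registers at 8.6 N, so the vial is on the carton floor. I'll back off 1 mm of command and open gently.

```bash
python3 -m creep '[[[0,0,-0.003,0,0,0],[0,0,-0.003,0,0,0]]]';python3 -m creep '[[[0,0,0,0,0,0],[0,0,0,0,0,0],[0,0,0,0,0,0],[0,0,0,0,0,0]]]' 60;python3 -m creep '[[[0,0,-0.02,0,0,0],[0,0,-0.06,0,0,0],[0,0,-0.14,0,0,0],[0,0,-0.26,0,0,0],[0,0,-0.4,0,0,0]]]';python3 -m creep '[[[0,0,-0.1,0,0,0],[0,0,-0.1,0,0,0]]]';python3 go.py .5635 .0725 .15
python3 - <<'E'
from h import *;import cv2
for n in ['wrist']: cv2.imwrite(f"pics/{n}3.png",imaging.get_image(n)[:,:,::-1])
E
```

```text
time: 8.3
tcp_pos: [0.5577, -0.2341, 0.0092]
eef_rot: [0.99, -0.142, 0.0, 0.0]
ft_force: [-0.8, 1.0, 4.4]
finger_gap: 0.4
time: 8.7
tcp_pos: [0.5574, -0.2341, 0.0084]
eef_rot: [0.99, -0.142, -0.0, -0.0]
ft_force: [0.2, 0.1, 1.4]
finger_gap: 0.6
time: 9.2
tcp_pos: [0.5568, -0.2339, 0.1301]
eef_rot: [0.99, -0.142, -0.001, -0.0]
ft_force: [0.8, -0.0, 1.0]
finger_gap: 0.6
time: 9.4
tcp_pos: [0.5603, -0.2353, 0.1657]
eef_rot: [0.99, -0.142, 0.006, 0.001]
ft_force: [0.2, -0.3, 0.2]
finger_gap: 0.602
shift [-0.279 -0.987  0.049] turn [ 0.0003 -0.0074  0.0004] tcp [ 0.5603 -0.2353  0.1657] t 9.4 gap 0.602 F [ 0.2 -0.3  0.2]
```

View pics/wrist3.png

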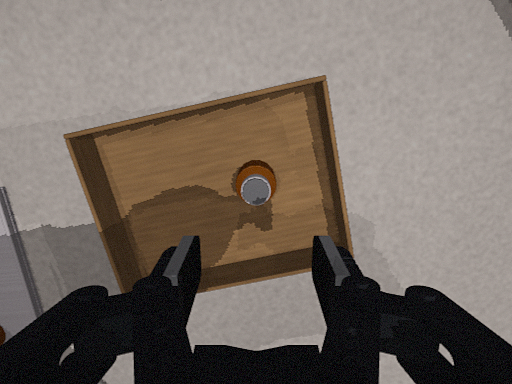

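The short vial stands in the carton at (256,188), and the free space is to its left (+y). Next is the slim vial.

```bash
python3 -m creep '[[[-0.03,-0.1,0,0,0,0],[-0.068,-0.24,0,0,0,0],[-0.105,-0.37,0,0,0,0],[-0.14,-0.5,0,0,0,0],[-0.18,-0.63,0,0,0,0]]]' 55;python3 -m creep '[[[-0.038,-0.13,0,0,0,0],[-0.075,-0.25,0.01,0,0,0],[-0.1,-0.357,0.02,0,0,0],[-0.1,-0.357,0.03,0,0,0],[-0.1,-0.357,0.03,0,0,0]]]';python3 -m creep '[[[0,0,0,0,0,0],[0,0,0,0,0,0]]]'
python3 go.py .5635 .0725 .15
python3 - <<'E'
from h import *;import cv2
i=imaging.camera_info('wrist')
for p in [(.5635,.0725,.074),(.5635,.0725,.054),(.5635,.0725,.004)]:
    c=i['R']@np.array(p)+i['t'];print(c[0]/c[2]*i['fx']+i['cx'],c[1]/c[2]*i['fy']+i['cy'])
for n in ['wrist']: cv2.imwrite(f"pics/{n}4.png",imaging.get_image(n)[:,:,::-1])
E
```

```text
time: 9.95
tcp_pos: [0.5582, -0.036, 0.1582]
eef_rot: [0.99, -0.143, -0.001, 0.0]
ft_force: [0.6, -0.1, 1.1]
finger_gap: 0.547
time: 10.45
tcp_pos: [0.5595, 0.0742, 0.1487]
eef_rot: [0.99, -0.142, -0.001, 0.0]
ft_force: [-0.7, -0.8, -0.7]
finger_gap: 0.549
time: 10.65
tcp_pos: [0.5603, 0.0727, 0.1498]
eef_rot: [0.99, -0.143, -0.0, 0.0]
ft_force: [-0.6, -0.6, -0.1]
finger_gap: 0.549
shift [ 0.01  -0.002 -0.001] turn [ 0.0001  0.     -0.0008] tcp [0.5603 0.0727 0.1498] t 10.65 gap 0.549 F [-0.6 -0.6 -0.1]
254.98010255285095 194.9085355598833
255.04780973364905 187.02139007911381
255.17851815876918 171.79528920867907
```

View pics/wrist4.png

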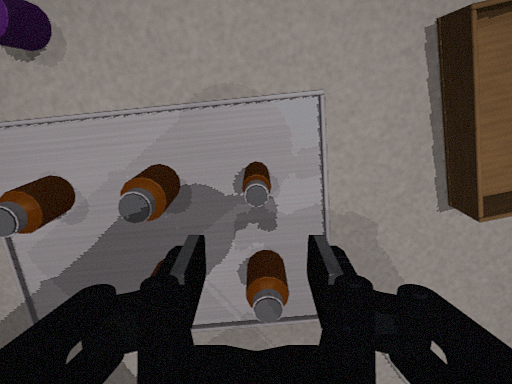

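The slim cap appears at (257,194), against a predicted (255,195). I'll descend.

```bash
python3 -m creep '[[[0.005,-0.002,0.08,0,0,0],[0.01,-0.002,0.16,0,0,0],[0.01,-0.002,0.24,0,0,0],[0.01,-0.002,0.31,0,0,0],[0.01,-0.002,0.36,0,0,0]]]';python3 -m creep '[[[0,0,0.03,0,0,0],[0,0,0.06,0,0,0],[0,0,0.08,0,0,0],[0,0,0.08,0,0,0],[0,0,0.08,0,0,0]]]';python3 go.py .5635 .0725 .018
```

```text
time: 11.2
tcp_pos: [0.5628, 0.0725, 0.0403]
eef_rot: [0.99, -0.143, -0.001, 0.0]
ft_force: [0.4, -0.5, -0.6]
finger_gap: 0.548
time: 11.7
tcp_pos: [0.5638, 0.0735, 0.0182]
eef_rot: [0.99, -0.142, 0.0, -0.0]
ft_force: [-0.1, -0.2, 0.7]
finger_gap: 0.552
shift [-0.     0.003  0.001] turn [-0.0002 -0.0005  0.0001] tcp [0.5638 0.0735 0.0182] t 11.7 gap 0.552 F [-0.1 -0.2  0.7]
```

```bash
python3 -m creep '[[[0,0,0,0,0,0],[0,0,0,0,0,0],[0,0,0,0,0,0],[0,0,0,0,0,0],[0,0,0,0,0,0]]]' 0;python3 -m creep '[[[0,0,0,0,0,0],[0,0,0,0,0,0],[0,0,0,0,0,0]]]';python3 go.py .5635 .0725 .018; python3 -m creep '[[[0,0,-0.02,0,0,0],[0,0,-0.07,0,0,0],[0,0,-0.15,0,0,0],[0,0,-0.25,0,0,0],[0,0,-0.35,0,0,0]]]'; python3 -m creep '[[[0,0,-0.08,0,0,0],[0,0,-0.12,0,0,0],[0,0,-0.12,0,0,0]]]';python3 go.py .558 -.15 .15
python3 - <<'E'
from h import *;import cv2
for n in ['wrist']: cv2.imwrite(f"pics/{n}5.png",imaging.get_image(n)[:,:,::-1])
E
```

```text
time: 12.2
tcp_pos: [0.564, 0.0736, 0.0184]
eef_rot: [0.99, -0.142, 0.001, -0.0]
ft_force: [-0.2, 0.1, 5.0]
finger_gap: 0.242
time: 12.5
tcp_pos: [0.564, 0.0736, 0.0184]
eef_rot: [0.99, -0.142, 0.001, -0.0]
ft_force: [-0.1, 0.4, 6.6]
finger_gap: 0.241
shift [-0.001  0.004  0.001] turn [-0.0004 -0.0008  0.0002] tcp [0.564  0.0736 0.0184] t 12.5 gap 0.241 F [-0.1  0.4  6.6]
time: 13.0
tcp_pos: [0.5627, 0.0732, 0.1233]
eef_rot: [0.99, -0.142, -0.001, 0.0]
ft_force: [0.6, 0.8, 0.1]
finger_gap: 0.242
time: 13.3
tcp_pos: [0.5641, 0.0737, 0.16]
eef_rot: [0.99, -0.142, 0.001, -0.001]
ft_force: [0.6, 1.2, -1.1]
finger_gap: 0.237
shift [0.191 0.721 0.033] turn [-0.0011 -0.0014  0.0001] tcp [0.5641 0.0737 0.16  ] t 13.3 gap 0.237 F [ 0.6  1.2 -1.1]
```

View pics/wrist5.png

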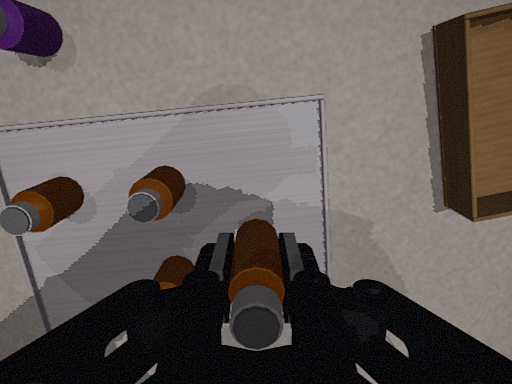

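The slim vial is held upright at (257,290). I'll carry it to (0.558, -0.15).

```bash
python3 -m creep '[[[0.015,0.05,0,0,0,0],[0.04,0.15,0,0,0,0],[0.075,0.28,0,0,0,0],[0.11,0.41,0,0,0,0],[0.143,0.54,0,0,0,0]]]';python3 -m creep '[[[0.03,0.1,0.01,0,0,0],[0.048,0.17,0.02,0,0,0],[0.048,0.18,0.03,0,0,0],[0.048,0.18,0.03,0,0,0],[0.048,0.18,0.03,0,0,0]]]';python3 go.py .558 -.15 .0184
```

```text
time: 13.85
tcp_pos: [0.5576, -0.0961, 0.1568]
eef_rot: [0.99, -0.142, -0.002, 0.0]
ft_force: [-0.1, 0.4, -0.0]
finger_gap: 0.245
time: 14.35
tcp_pos: [0.5571, -0.1496, 0.1489]
eef_rot: [0.99, -0.142, -0.001, -0.0]
ft_force: [-0.1, -0.6, 0.5]
finger_gap: 0.243
shift [0.004 0.    0.435] turn [0.0001 0.001  0.0002] tcp [ 0.5571 -0.1496  0.1489] t 14.35 gap 0.243 F [-0.1 -0.6  0.5]
```

```bash
python3 -m creep '[[[0,0,0.06,0,0,0],[0,0,0.14,0,0,0],[0,0,0.22,0,0,0],[0,0,0.3,0,0,0],[0,0,0.35,0,0,0]]]';python3 -m creep '[[[0,0,0.02,0,0,0],[0,0,0.04,0,0,0],[0,0,0.055,0,0,0],[0,0,0.065,0,0,0],[0,0,0.065,0,0,0]]]';python3 go.py .558 -.15 .0184
```

```text
time: 14.85
tcp_pos: [0.5566, -0.1486, 0.0428]
eef_rot: [0.99, -0.142, -0.001, -0.0]
ft_force: [0.4, 0.4, -0.4]
finger_gap: 0.241
time: 15.35
tcp_pos: [0.5576, -0.1499, 0.0253]
eef_rot: [0.99, -0.142, 0.0, -0.0]
ft_force: [0.1, 0.4, -0.0]
finger_gap: 0.241
shift [ 0.001 -0.     0.023] turn [-0.0001 -0.0001  0.0001] tcp [ 0.5576 -0.1499  0.0253] t 15.35 gap 0.241 F [ 0.1  0.4 -0. ]
```

```bash
python3 -m creep '[[[0,0,0.007,0,0,0],[0,0,0.014,0,0,0],[0,0,0.02,0,0,0],[0,0,0.022,0,0,0],[0,0,0.022,0,0,0]]]';python3 go.py .558 -.15 .0184
```

```text
time: 15.85
tcp_pos: [0.5575, -0.15, 0.0186]
eef_rot: [0.99, -0.142, -0.0, 0.0]
ft_force: [-0.0, -0.0, -0.1]
finger_gap: 0.24
shift [ 0.002 -0.     0.001] turn [0.     0.     0.0001] tcp [ 0.5575 -0.15    0.0186] t 15.85 gap 0.24 F [-0.  -0.  -0.1]
```

```bash
python3 -m creep '[[[0,0,0.002,0,0,0],[0,0,0.004,0,0,0],[0,0,0.004,0,0,0]]]';python3 go.py .558 -.15 .0184
```

```text
time: 16.15
tcp_pos: [0.5577, -0.15, 0.0184]
eef_rot: [0.99, -0.142, 0.0, 0.0]
ft_force: [-2.7, 1.1, 7.7]
finger_gap: 0.242
shift [ 0.001 -0.     0.   ] turn [ 0.0001 -0.0005  0.0003] tcp [ 0.5577 -0.15    0.0184] t 16.15 gap 0.242 F [-2.7  1.1  7.7]
```

It's seated, with contact at 7.7 N. I'll relax, release and retract.

```bash
python3 -m creep '[[[0,0,-0.003,0,0,0],[0,0,-0.003,0,0,0]]]';python3 -m creep '[[[0,0,0,0,0,0],[0,0,0,0,0,0],[0,0,0,0,0,0],[0,0,0,0,0,0]]]' 48;python3 -m creep '[[[0,0,-0.02,0,0,0],[0,0,-0.06,0,0,0],[0,0,-0.14,0,0,0],[0,0,-0.26,0,0,0],[0,0,-0.4,0,0,0]]]';python3 -m creep '[[[0,0,-0.1,0,0,0],[0,0,-0.2,0,0,0],[0,0,-0.2,0,0,0]]]'
python3 - <<'E'
from h import *;import cv2
for n in ['wrist','scene','side']: cv2.imwrite(f"pics/{n}6.png",imaging.get_image(n)[:,:,::-1])
E
```

```text
time: 16.35
tcp_pos: [0.5577, -0.15, 0.0185]
eef_rot: [0.99, -0.142, 0.0, -0.0]
ft_force: [-1.2, 1.1, 2.7]
finger_gap: 0.245
time: 16.75
tcp_pos: [0.5575, -0.15, 0.0181]
eef_rot: [0.99, -0.142, -0.0, 0.0]
ft_force: [0.0, 0.2, 0.3]
finger_gap: 0.483
time: 17.25
tcp_pos: [0.5567, -0.1499, 0.1397]
eef_rot: [0.99, -0.142, -0.001, 0.0]
ft_force: [0.8, -0.9, 0.5]
finger_gap: 0.478
time: 17.55
tcp_pos: [0.5599, -0.1507, 0.2048]
eef_rot: [0.99, -0.142, 0.005, 0.0]
ft_force: [-0.2, -0.6, 0.3]
finger_gap: 0.482
```

View pics/wrist6.png

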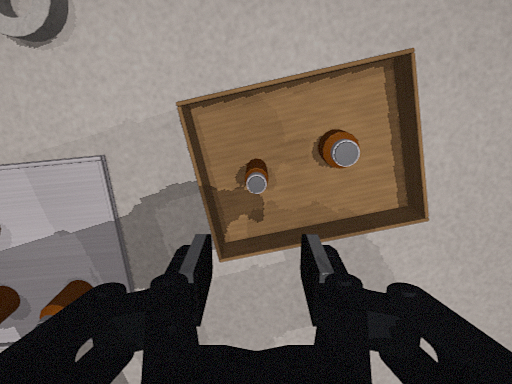

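View pics/scene6.png

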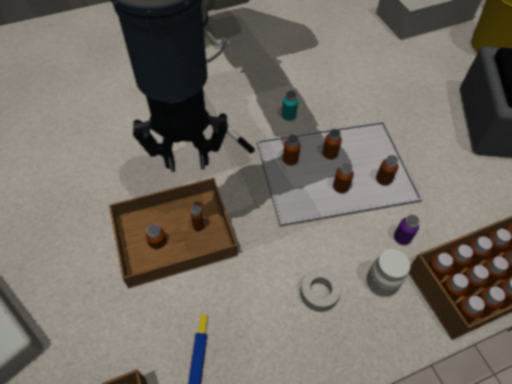

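View pics/side6.png

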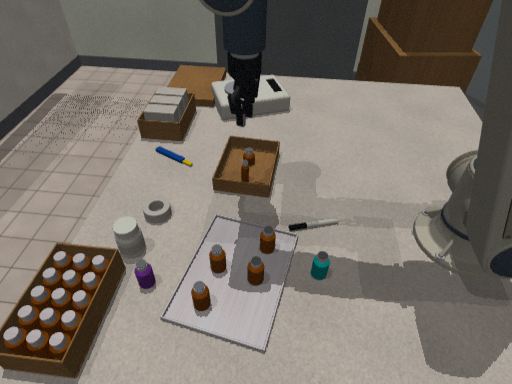

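Both rejects stand upright in the carton, at scene pixels (155,236) and (197,215). The four good vials look unmoved at (291,150), (332,144), (343,178) and (387,170). I'll let the arm settle, compare the vial positions with the first picture, and hand in.

```bash
python3 -m creep '[[[0,0,0,0,0,0],[0,0,0,0,0,0],[0,0,0,0,0,0]]]'; python3 - <<'E'
import cv2
from workcell import ticket
for f in ['scene0','scene6','side0','side6']:
    h=cv2.cvtColor(cv2.imread(f"pics/{f}.png"),cv2.COLOR_BGR2HSV);m=cv2.inRange(h,(0,130,30),(18,255,200))
    k,l,s,c=cv2.connectedComponentsWithStats(m)
    print(f,[tuple(c[i].round(1)) for i in range(1,k) if 100<s[i,4]<400])
print(ticket.sign_off())
E
```

```text
time: 18.0
tcp_pos: [0.5572, -0.15, 0.1976]
eef_rot: [0.99, -0.142, -0.001, 0.0]
ft_force: [-0.2, -0.0, -0.9]
finger_gap: 0.481
scene0 [(np.float64(331.1), np.float64(147.0)), (np.float64(369.6), np.float64(144.5)), (np.float64(290.4), np.float64(153.0)), (np.float64(386.4), np.float64(173.3)), (np.float64(342.3), np.float64(181.2)), (np.float64(302.2), np.float64(187.6)), (np.float64(127.8), np.float64(378.9))]
scene6 [(np.float64(330.9), np.float64(147.4)), (np.float64(290.9), np.float64(153.4)), (np.float64(385.8), np.float64(173.5)), (np.float64(342.1), np.float64(181.2)), (np.float64(128.9), np.float64(378.9))]
side0 [(np.float64(230.4), np.float64(232.8)), (np.float64(267.2), np.float64(243.3)), (np.float64(217.8), np.float64(262.4)), (np.float64(255.3), np.float64(274.4)), (np.float64(201.2), np.float64(299.6)), (np.float64(242.0), np.float64(314.3))]
side6 [(np.float64(267.0), np.float64(243.2)), (np.float64(217.8), np.float64(262.4)), (np.float64(255.4), np.float64(274.3)), (np.float64(201.2), np.float64(299.7))]
the job is handed in; nothing more can be done
None
```

I moved the short vial and then the slim vial from the tray to the carton. Each was lowered until it touched the carton floor (8.6 N and 7.7 N) and then released. I handed the job in at about 18 s.

The last wrist, scene and side pictures show both vials upright inside the carton. The four good vials stand within about 0.6 px of where they started. The gripper was empty and clear, about 0.2 m above the surface. No check failed. The only disagreement was 3–6 mm between the two fixed cameras on some positions. I averaged those, and the wrist camera agreed with the result before each grasp.

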